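Rock a warped stand base on the granite plate and wedge its lifted corner

TASK

The square cast base standing on the black granite plate is warped and one of its four corners hangs clear. Rock it with light finger pressure on one corner after another to find the corner that dips, then slide the brass wedge, thin end first and pointing at the middle of the base, under that corner's foot just until it bites, so that the base neither rocks nor is lifted, and let go of it. Finally press lightly on that corner once more to prove that it no longer dips; do not shove the base about or use force, and leave the other things alone.

Things in the scene. Friction and masses are not known exactly. Their poses are not given: they have to be found in the camera images.
- granite: black granite surface plate, 300 x 300 mm, 40 mm thick, fixed on the bench; origin at the centre of its underside, z up, so its flat top lies 40 mm above the origin
- base: loose grey cast base, 0.9 to 1.8 kg: plate 110 x 110 mm, underside 8 mm and flat top 18 mm above the granite, low ribs up to 23 mm, round socket 34 mm across, 32 high in the middle. Origin at the centre, level with the foot faces; x, y parallel to the sides, z up. A round foot 18 mm across under each corner; three stand on the granite, the fourth (any of them) ends 2.5 to 5 mm above it
- corner_a (a point): bright round spot 19 mm across on top of the base at a corner, over its foot's centre, 18 mm above the granite; at x = +44, y = +44 mm in the base's frame. The base sits level at rest; 1 to 3 N down on the corner whose foot hangs tips it over the diagonal beside it, by 0.035 to 0.08 rad, until that foot touches; it falls back when let go. Pressing any other corner does not tilt it
- corner_b (a point): bright round spot 19 mm across on top of the base at a corner, over its foot's centre, 18 mm above the granite; at x = +44, y = -44 mm in the base's frame
- corner_c (a point): bright round spot 19 mm across on top of the base at a corner, over its foot's centre, 18 mm above the granite; at x = -44, y = -44 mm in the base's frame
- corner_d (a point): bright round spot 19 mm across on top of the base at a corner, over its foot's centre, 18 mm above the granite; at x = -44, y = +44 mm in the base's frame
- wedge: loose brass levelling wedge, 120 g, flat on the bench: smooth ramp 20 mm wide, 50 mm long, rising 1 in 8 from 1.5 mm at the thin end to 7.75 mm, then a grip block 22 mm long, 20 wide, 24 high. Origin: middle of the thin end's lower edge; x from the thin end to the block, z up. With the foot on the ramp, pushing takes 2 to 7 N; pushed further it lifts the base. It stays where it is left
- wedge_tip (a point): middle of the wedge's thin end, at its lower edge (the wedge's origin)
- wedge_grip (a point): middle of the grip block's top, 61 mm behind the thin end and 24 mm above the underside
- transformer: small yellow and black transformer, 43 x 36 x 34 mm, loose bystander on the bench; origin at the centre of its underside
- screw_cup: translucent white lidded cup, 69 mm across and 60 mm high, loose bystander behind the granite plate; origin at the centre of its underside
Things that resemble listed ones, but are neither listed nor needed, are in the scene too. Of the things that look like the wedge, the larger one is meant.

How it is judged (in metres and radians):
On the way, in this order (a step that is already met when the one before it is completed fails the run):
1. the base is rocked: pressed down by the fingers at one of its corners (TCP within 30 mm of the corner spot, more than 0.5 N), it tilts by more than 0.02 rad ((horizontal distance between the grasp point and corner_a below 0.03 m or horizontal distance between the grasp point and corner_b below 0.03 m or horizontal distance between the grasp point and corner_c below 0.03 m or horizontal distance between the grasp point and corner_d below 0.03 m) and contact force between the fingers and base above 0.5 N and angle between base's own z axis and vertical above 0.02 rad), for 0.1 s.
2. the wedge lies flat (0.03 rad) under a corner (thin end within 30 mm of the spot from above), released, carrying the base with more than 0.3 N, and the base stands level within 0.005 rad ((horizontal distance between wedge_tip and corner_a below 0.03 m or horizontal distance between wedge_tip and corner_b below 0.03 m or horizontal distance between wedge_tip and corner_c below 0.03 m or horizontal distance between wedge_tip and corner_d below 0.03 m) and contact force between wedge and base above 0.3 N and angle between wedge's own z axis and vertical below 0.03 rad and contact force between the fingers and wedge below 0.1 N and contact force between the fingers and base below 0.1 N and angle between base's own z axis and vertical below 0.005 rad), for 0.2 s.
3. proof: pressed again with more than 2 N at the wedged corner (TCP within 30 mm of the spot) the base does not tilt by more than 0.012 rad, the wedge taking more than 1 N ((horizontal distance between each of the grasp point, wedge_tip and corner_a below 0.03 m or horizontal distance between each of the grasp point, wedge_tip and corner_b below 0.03 m or horizontal distance between each of the grasp point, wedge_tip and corner_c below 0.03 m or horizontal distance between each of the grasp point, wedge_tip and corner_d below 0.03 m) and contact force between the fingers and base above 2 N and angle between base's own z axis and vertical below 0.012 rad and contact force between wedge and base above 1 N), for 0.2 s.
At the end, for the whole second after the job is handed in: the wedge lies flat (within 0.03 rad) with its thin end within 30 mm of a corner spot (from above), carries the base with more than 0.3 N, the base stands level within 0.005 rad, and all is at rest ((horizontal distance between wedge_tip and corner_a below 0.03 m or horizontal distance between wedge_tip and corner_b below 0.03 m or horizontal distance between wedge_tip and corner_c below 0.03 m or horizontal distance between wedge_tip and corner_d below 0.03 m) and contact force between wedge and base above 0.3 N and angle between wedge's own z axis and vertical below 0.03 rad and angle between base's own z axis and vertical below 0.005 rad and linear speed of each of base, wedge below 0.01 m/s); the robot touches nothing.
It fails at once if the base is pressed or pushed by the fingers with more than 40 N (contact force between the fingers and base above 40 N).
It fails at once if the wedge is driven: more than 40 N between wedge and base (contact force between wedge and base above 40 N).
It fails at once if the base is shoved or tipped: moved by more than 15 mm or tilted by more than 0.12 rad (distance of base from where it was at the start of the episode above 0.015 m or angle between base's own z axis and vertical above 0.12 rad).
It fails at once if a bystander (transformer, screw cup) is moved by more than 10 mm (distance of any of transformer, screw_cup from where it was at the start of the episode above 0.01 m).
It also fails if it takes over 72 s, if anything falls off the work surface, if the arm or the gripper's body presses on something with over 40 N, if the wrist force passes 120 N, or if a joint passes its speed limit or range.

ROBOT

A 7-joint arm with a two-finger parallel gripper is mounted at the origin on a cart in front of the work surface, level with it; the furniture and walls round the work are solid. World frame = base frame: x ahead of the robot, y to its left, z up, the work surface at z = 0. Lengths are in mm, angles in rad, forces in N, time in s.
With the tool pointing down it reaches from about 350 to 900 mm from the base axis. Payload 8.1 kg.
Tool frame: the origin (TCP) lies between the finger pads, 19 mm behind the fingertips; this is the grasp point; z points along the fingers, y is the line along which they close (so a half turn about z gives the same grasp; the last joint's range is limited). The gripper opens to 92 mm and grips with 3 to 60 N. Pads are 19 mm wide; open, the fingers measure 130 mm over their backs; the gripper's body (75 mm by 190 mm) begins 47 mm behind the grasp point.
Start: joints at [-1.274, 0.434, 0.025, 1.573, -0.012, 1.134, -0.075], TCP at [243.299, 575.714, 245.542] pointing down, gripper open.
Joint ranges: [-2.62, 2.62], [-0.44, 2.09], [-1.27, 1.32], [0.08, 2.57], [-1.32, 4.46], [0.12, 2], [-2.74, 2.74]. Speed limits (rad/s): [2.22, 2.22, 3.01, 3.01, 3.14, 3.14, 3.14].

INTERFACE

Orientations are given as a rotation vector (axis times angle).
In Python, from plant import manip, eyes, finder gives the robot as it stands.
- The arm moves only by the shell command python3 -m inch 'ROWS' [FORCE]. ROWS is JSON, a list of rows, each an object of numbers: "tx", "ty", "tz": the shift along the tool's x, y, z in cm; "roll": the turn about the tool's z in degrees; "gripper": the finger opening in cm, from 0 to 9.18. In form: [{"tx": .., "ty": .., "tz": .., "roll": .., "gripper": ..}, ...]. A call has 1 to 20 rows; each row is the pose to reach, as a shift and turn from the pose commanded when the call began, along the tool's axes at that moment; what a row does not reach only later rows make up. A row lasts 1/10 s, in which the tool goes at most 50 mm and 8.59 degrees, less where a joint would pass 70% of its speed; a pose out of reach is approached as far as the arm can. A call with a gripper value outside its range is refused whole. The fingers move at their own pace and stop on an object; FORCE is the grip in N (left out, the last holds). Time passes only in rows, so rows that repeat a pose let the fingers close. It gives the time, the measured TCP pose, the force, the opening and the grip force at its end, in the units of the state.
- manip.state(): the state, without advancing time (a new reading comes with each control period).
- eyes.get_image(name): name is "scene" or "top" or "wrist"; returns the picture (384x512x3 uint8, red, green, blue); there is no depth.
- eyes.camera_info(name): a dict with "intrinsics" (3x3 intrinsics, pixels), "view" (4x4, takes a point from world to camera coordinates); the wrist camera has in their place "hand_eye" (4x4, takes a point from camera to tool coordinates, whose origin is the TCP and whose axes are the flange's). Camera axes: x right, y down, z forward; pixel columns grow to the right and rows downward; lengths in mm; the calibration is good to about 2 mm. The wrist camera is an equidistant fisheye: a pixel r from the principal point sees the ray r / f radians off the axis. A picture is of the moment at which its call begins: read the wrist's pose just before it. camera_info takes no time and is no camera call.
- manip.close_job(): hands the job in; it is judged then, once.
Trained networks look in the newest picture that a camera, given by its name, has taken for a name from the list of things; names that differ only in an ending like _2 or _b are one class to them, and where a whole thing is asked for, a point or a joint stands for the part that bears it (a point fixed in the world has none). Each returns a list of dicts, best first, with "score" (0 to 1); they miss things now and then, are a little off and sometimes report something else, mostly with a low value. They report only what shows in the picture. A call takes as long as a camera call. They do not tell look-alikes from the thing itself.
- finder.search_frame(target, camera): "location" ([x, y, z] in mm, in the coordinates of the camera as it stood for that picture, good to about 4 mm: the middle of the surface that is visible of it).
- finder.spot_point(target, camera): "location" ([x, y, z] in mm, in the coordinates of the camera as it stood for that picture, good to about 4 mm: a listed point, or the origin of a listed thing).
The state is a dict: "t": time; "joint_positions": joint angles; "qvel": joint speeds; "effort": joint torques, N m; "ee_pos": TCP position; "orientation": TCP orientation; "ft_force": force on the tool from outside, world axes, zero at the start; "torque": the same for the moment, N m; "gripper_width": finger opening in mm; "grasp_force": force on a finger pad.
Only numpy, scipy, OpenCV 4.12 (cv2) and the standard library are available. Lean on these libraries where they do the work, as an engineer would, in place of code of your own. Each camera call takes 0.05 s, during which the arm holds its last target. There are 200 camera calls.

## Working session

There is one attempt and no reset: what is moved stays moved. The work goes in short steps, Python scripts to look and compute and a shell command to move; the robot and the scene stay as the last step left them, time stands still between calls to the robot, and variables do not carry over. Pictures are saved under pics/ and viewed, at most 10 in all, crops included, and the job is handed in when it is done.

```bash
mkdir -p pics; ls
cat > h.py <<'E'
import numpy as np, cv2
from scipy.spatial.transform import Rotation as R
from plant import manip, eyes, finder
def T():
    s=manip.state(); M=np.eye(4); M[:3,:3]=R.from_rotvec(s["orientation"]).as_matrix(); M[:3,3]=s["ee_pos"]; return M
def c2w(cam):
    i=eyes.camera_info(cam)
    return T()@np.array(i["hand_eye"]) if cam=="wrist" else np.linalg.inv(np.array(i["view"]))
def ray(cam,u,v,z,M=None):
    "world point at height z seen at pixel u,v"
    K=np.array(eyes.camera_info(cam)["intrinsics"]); M=c2w(cam) if M is None else M
    x=np.array([(u-K[0,2])/K[0,0],(v-K[1,2])/K[1,1]])
    if cam=="wrist":
        r=np.hypot(*x); d=np.r_[x/max(r,1e-9)*np.sin(r),np.cos(r)]
    else: d=np.r_[x,1]
    d=M[:3,:3]@d; o=M[:3,3]; return o+d*(z-o[2])/d[2]
def proj(cam,p,M=None):
    K=np.array(eyes.camera_info(cam)["intrinsics"]); M=c2w(cam) if M is None else M
    q=(np.linalg.inv(M)@np.r_[p,1])[:3]
    if cam=="wrist":
        r=np.arctan2(np.hypot(q[0],q[1]),q[2]); x=q[:2]/np.hypot(q[0],q[1])*r
    else: x=q[:2]/q[2]
    return K[0,0]*x[0]+K[0,2],K[1,1]*x[1]+K[1,2]
def find(cam,names,M,f="spot_point"):
    for n in names:
        for d in getattr(finder,f)(n,cam)[:5]:
            w=(M@np.r_[d["location"],1])[:3]; print(cam,n,round(d["score"],2),w.round(1),np.round(proj(cam,w,M)))
E
python3 - <<'E'
from h import *
print(manip.state())
ims=[]
for c in ("scene","top"):
    M=c2w(c); im=eyes.get_image(c); cv2.imwrite(f"pics/{c}0.png",im[...,::-1]); ims.append(im)
    find(c,["granite","base","corner_a","wedge","wedge_tip","wedge_grip","transformer","screw_cup"],M)
E
```

```text
pics
{'t': 0.0, 'joint_positions': array([-1.27361475,  0.43522117,  0.02495821,  1.57410695, -0.01158676,
        1.13398102, -0.07508946]), 'qvel': array([-2.45958646e-03, -1.46710365e-05, -5.69328992e-04,  1.39933310e-03,
        2.43473919e-04,  2.96970133e-04, -1.03652910e-03]), 'effort': array([-3.47540145e-04, -6.67849374e+01,  9.84478109e-01, -3.14449847e+01,
       -6.06440473e-02,  4.32820350e-02,  1.65571946e-04]), 'ee_pos': array([243.11941827, 575.25198049, 244.74209163]), 'orientation': array([-6.23830994e-01, -3.07886269e+00,  2.45510998e-03]), 'ft_force': array([-0.80211921, -0.51115971, -0.93337351]), 'torque': array([-0.03225653,  0.03096088,  0.00755704]), 'grasp_force': 0.0, 'gripper_width': 91.57926234582581}
scene base 0.66 [557.2 -56.5  41.2] [273. 264.]
scene corner_a 0.82 [514.5  -9.   57.8] [244. 249.]
scene corner_a 0.8 [599.4 -18.5  56.6] [282. 238.]
scene corner_a 0.72 [ 509.  -100.4   59. ] [261. 285.]
scene corner_a 0.69 [ 597.5 -107.2   65.3] [304. 269.]
scene wedge 0.46 [668.3 269.7   0.9] [254. 169.]
scene wedge 0.44 [583.8 295.9  -5.7] [222. 174.]
s
[... 375 characters left out ...]
351. 233.]
top base 0.73 [555.8 -57.9  39.6] [341. 228.]
top corner_a 0.97 [514.2 -15.6  63. ] [324. 247.]
top corner_a 0.96 [600.  -19.7  57.8] [324. 206.]
top corner_a 0.96 [ 592.1 -105.    55.3] [364. 210.]
top corner_a 0.61 [ 508.5 -100.6   57.4] [364. 249.]
top wedge 0.62 [6.663e+02 2.674e+02 5.000e-01] [191. 181.]
top wedge 0.62 [5.834e+02 3.001e+02 1.000e-01] [176. 218.]
top wedge_tip 0.62 [669.5 267.7  -0.7] [191. 180.]
top wedge_tip 0.52 [5.858e+02 2.994e+02 3.000e-01] [176. 217.]
top wedge_grip 0.8 [707.1 222.7  24.9] [210. 161.]
top wedge_grip 0.64 [619.9 317.7  16.7] [167. 201.]
top transformer 0.78 [687.1 383.6  -3.7] [140. 173.]
top screw_cup 0.7 [779.6 -36.1   2.3] [325. 132.]
```

Run:
```python
import cv2,numpy as np
t=cv2.imread("pics/top0.png"); s=cv2.imread("pics/scene0.png")
a=cv2.resize(t[110:310,100:400],(800,533),interpolation=cv2.INTER_CUBIC); cv2.imwrite("pics/c1.png",a)
a=cv2.resize(s[120:320,180:400],(660,600),interpolation=cv2.INTER_CUBIC); cv2.imwrite("pics/c2.png",a)
```

```text
(no output)
```

View pics/c1.png

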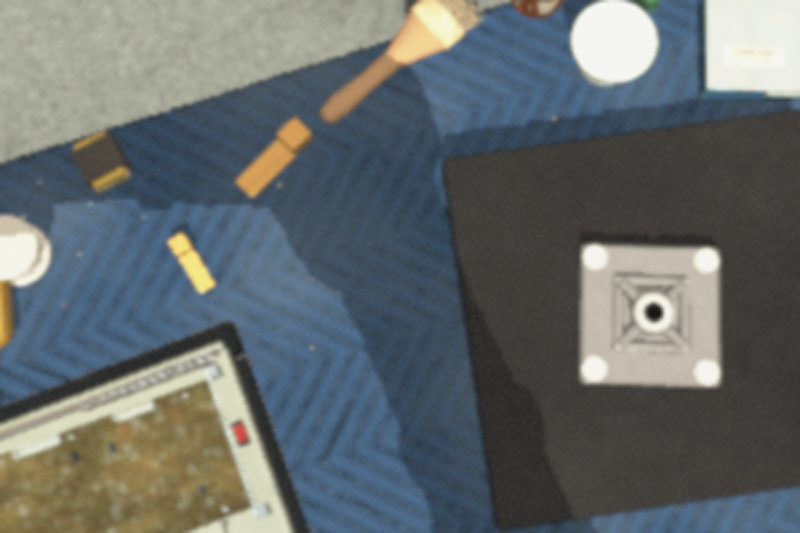

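View pics/c2.png

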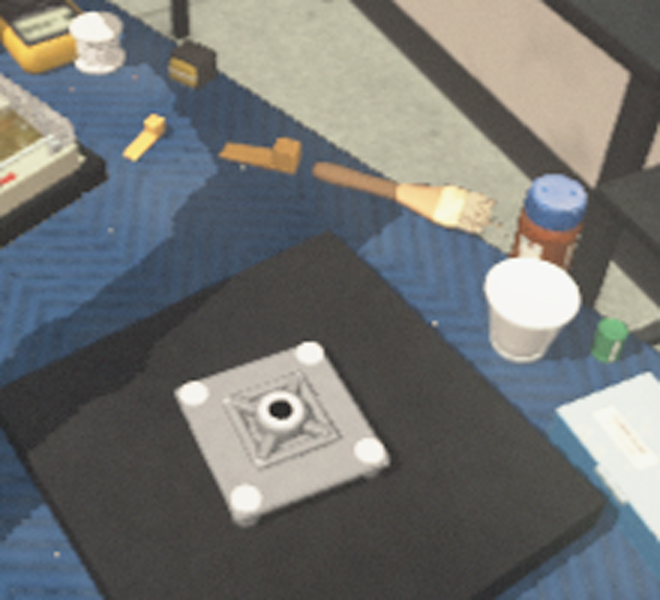

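Two wedge look-alikes in c1.png: (245,190)-(300,130), which is 61 mm from tip to grip, and (180,240)-(210,290), only 39 mm. The first is the larger and fits the listed 61 mm, so it is the wedge. Its thin end is at about (669,268) and the grip at about (709,222). The base spots are at (595,257), (706,260), (593,369) and (706,372) in c1. I will test the corners first.

```bash
cat >> h.py <<'E'
def go(x,y,z,yaw=None):
    "rows' numbers for TCP target (mm) and tool-y heading (deg, mod 360)"
    M=T(); d=M[:3,:3].T@(np.array([x,y,z])-M[:3,3])/10
    now=np.degrees(np.arctan2(M[1,1],M[0,1])); r=0 if yaw is None else -((yaw-now+180)%360-180)
    print("t(cm)",d.round(2),"roll",round(r,1),"now yaw",round(now,1),"tcp",M[:3,3].round(1),"q7",manip.state()["joint_positions"][6].round(2))
E
python3 - <<'E'
from h import *
go(512,-13,110,-4)
print(manip.state()["ft_force"], c2w("top")[:3,3])
E
```

```text
t(cm) [-47.67 -43.77  13.55] roll 71.1 now yaw 67.1 tcp [243.3 575.7 245.6] q7 -0.08
[-0.650273    0.16015084 -0.37807416] [ 453.48165238  129.59530423 1066.74759854]
```

```bash
python3 -m inch '[{"tx":-47.7,"ty":-43.8,"tz":13.6,"roll":71,"gripper":0},{"tx":-47.7,"ty":-43.8,"tz":13.6,"roll":71,"gripper":0},{"tx":-47.7,"ty":-43.8,"tz":13.6,"roll":71,"gripper":0},{"tx":-47.7,"ty":-43.8,"tz":13.6,"roll":71,"gripper":0},{"tx":-47.7,"ty":-43.8,"tz":13.6,"roll":71,"gripper":0},{"tx":-47.7,"ty":-43.8,"tz":13.6,"roll":71,"gripper":0},{"tx":-47.7,"ty":-43.8,"tz":13.6,"roll":71,"gripper":0},{"tx":-47.7,"ty":-43.8,"tz":13.6,"roll":71,"gripper":0},{"tx":-47.7,"ty":-43.8,"tz":13.6,"roll":71,"gripper":0},{"tx":-47.7,"ty":-43.8,"tz":13.6,"roll":71,"gripper":0},{"tx":-47.7,"ty":-43.8,"tz":13.6,"roll":71,"gripper":0},{"tx":-47.7,"ty":-43.8,"tz":13.6,"roll":71,"gripper":0},{"tx":-47.7,"ty":-43.8,"tz":13.6,"roll":71,"gripper":0},{"tx":-47.7,"ty":-43.8,"tz":13.6,"roll":71,"gripper":0},{"tx":-47.7,"ty":-43.8,"tz":13.6,"roll":71,"gripper":0},{"tx":-47.7,"ty":-43.8,"tz":13.6,"roll":71,"gripper":0},{"tx":-47.7,"ty":-43.8,"tz":13.6,"roll":71,"gripper":0},{"tx":-47.7,"ty":-43.8,"tz":13.6,"roll":71,"gripper":0}]'
python3 - <<'E'
from h import *
M=c2w("wrist"); im=eyes.get_image("wrist"); cv2.imwrite("pics/w1.png",im[...,::-1])
find("wrist",["corner_a","base"],M)
go(512,-13,80,-4); print(manip.state()["ft_force"])
E
```

```text
t: 2.7
ee_pos: [511.9, -11.6, 109.8]
orientation: [-2.293, -2.147, -0.001]
ft_force: [-0.8, 0.2, -0.1]
gripper_width: 0.7
grasp_force: 0.0
wrist corner_a 0.92 [511.9 -11.4  57.9] [257. 220.]
t(cm) [-0.06 -0.01  2.98] roll 0.2 now yaw -3.8 tcp [512.1 -12.4 109.8] q7 0.11
[-0.62305148 -0.42706033  0.48059405]
```

View pics/w1.png

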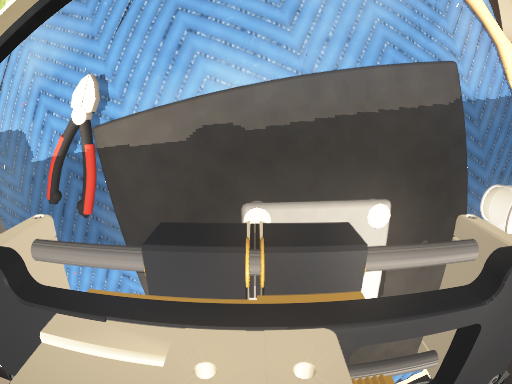

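The wrist picture shows the fingers over the spot at (257,217), with the neighbouring spot at (378,217). I will descend gently.

```bash
python3 -m inch '[{"tz":2.0},{"tz":3.0},{"tz":3.15},{"tz":3.15}]'; python3 -m inch '[{"tz":0.05},{"tz":0.1},{"tz":0.15},{"tz":0.15}]'; python3 -m inch '[{"tz":0.05},{"tz":0.1},{"tz":0.1}]'
```

```text
schema error: expected keys tx, ty, tz, roll, gripper
schema error: expected keys tx, ty, tz, roll, gripper
schema error: expected keys tx, ty, tz, roll, gripper
```

```bash
python3 -m inch '[{"tx":0,"ty":0,"tz":2.0,"roll":0,"gripper":0},{"tx":0,"ty":0,"tz":3.0,"roll":0,"gripper":0},{"tx":0,"ty":0,"tz":3.15,"roll":0,"gripper":0},{"tx":0,"ty":0,"tz":3.15,"roll":0,"gripper":0}]'; python3 -m inch '[{"tx":0,"ty":0,"tz":0.05,"roll":0,"gripper":0},{"tx":0,"ty":0,"tz":0.1,"roll":0,"gripper":0},{"tx":0,"ty":0,"tz":0.1,"roll":0,"gripper":0}]';  python3 -m inch '[{"tx":0,"ty":0,"tz":0.05,"roll":0,"gripper":0},{"tx":0,"ty":0,"tz":0.1,"roll":0,"gripper":0},{"tx":0,"ty":0,"tz":0.1,"roll":0,"gripper":0}]'
```

```text
t: 3.25
ee_pos: [511.9, -13.3, 77.9]
orientation: [-2.295, -2.144, 0.001]
ft_force: [0.1, -0.4, -1.2]
gripper_width: 0.5
grasp_force: 0.0
t: 3.55
ee_pos: [512.3, -13.5, 77.3]
orientation: [2.296, 2.144, 0.001]
ft_force: [-0.0, -0.6, 0.7]
gripper_width: 0.4
grasp_force: 0.0
t: 3.85
ee_pos: [512.4, -13.5, 77.0]
orientation: [2.296, 2.144, 0.001]
ft_force: [-3.5, 0.4, 14.6]
gripper_width: 0.2
grasp_force: 7.1
```

P1 carries 14.6 N without dipping, so it stands. Next is P2, along tool +y.

```bash
python3 -m inch '[{"tx":0,"ty":0,"tz":-3.0,"roll":0,"gripper":0},{"tx":0,"ty":5,"tz":-3.0,"roll":0,"gripper":0},{"tx":0,"ty":8.8,"tz":-3,"roll":0,"gripper":0},{"tx":0,"ty":8.8,"tz":-3,"roll":0,"gripper":0},{"tx":0,"ty":8.8,"tz":-1,"roll":0,"gripper":0},{"tx":0,"ty":8.8,"tz":-0.2,"roll":0,"gripper":0},{"tx":0,"ty":8.8,"tz":-0.2,"roll":0,"gripper":0}]'; python3 -m inch '[{"tx":0,"ty":0,"tz":0.1,"roll":0,"gripper":0},{"tx":0,"ty":0,"tz":0.1,"roll":0,"gripper":0}]';  python3 -m inch '[{"tx":0,"ty":0,"tz":0.05,"roll":0,"gripper":0},{"tx":0,"ty":0,"tz":0.1,"roll":0,"gripper":0},{"tx":0,"ty":0,"tz":0.1,"roll":0,"gripper":0}]'
```

```text
t: 4.55
ee_pos: [598.7, -19.6, 77.1]
orientation: [-2.295, -2.143, 0.003]
ft_force: [-2.7, -0.3, 2.4]
gripper_width: 0.6
grasp_force: 1.4
t: 4.75
ee_pos: [600.0, -19.4, 77.5]
orientation: [2.296, 2.144, 0.001]
ft_force: [0.1, -0.2, -0.1]
gripper_width: 0.2
grasp_force: 0.0
t: 5.05
ee_pos: [600.3, -19.2, 76.5]
orientation: [2.295, 2.144, 0.001]
ft_force: [-0.7, 0.4, 5.5]
gripper_width: 0.3
grasp_force: 2.2
```

```bash
python3 -m inch '[{"tx":0,"ty":0,"tz":0.05,"roll":0,"gripper":0},{"tx":0,"ty":0,"tz":0.1,"roll":0,"gripper":0},{"tx":0,"ty":0,"tz":0.1,"roll":0,"gripper":0}]'
```

```text
t: 5.35
ee_pos: [600.6, -19.0, 75.4]
orientation: [2.295, 2.144, 0.002]
ft_force: [-0.5, 1.8, 5.6]
gripper_width: 0.2
grasp_force: 2.7
```

P2 yields at a constant 5.6 N, so it is dipping. I will press until its foot touches, which also gives the gap.

```bash
python3 -m inch '[{"tx":0,"ty":0,"tz":0.05,"roll":0,"gripper":0},{"tx":0,"ty":0,"tz":0.1,"roll":0,"gripper":0},{"tx":0,"ty":0,"tz":0.1,"roll":0,"gripper":0}]';python3 -m inch '[{"tx":0,"ty":0,"tz":0.05,"roll":0,"gripper":0},{"tx":0,"ty":0,"tz":0.05,"roll":0,"gripper":0}]'
python3 - <<'E'
from h import *
print(manip.state()["ft_force"],manip.state()["ee_pos"])
M=c2w("scene"); im=eyes.get_image("scene"); cv2.imwrite("pics/s2.png",im[...,::-1])
E
```

```text
t: 5.65
ee_pos: [600.7, -18.9, 74.7]
orientation: [2.295, 2.144, 0.003]
ft_force: [-0.6, 2.6, 7.8]
gripper_width: 0.4
grasp_force: 3.9
t: 5.85
ee_pos: [600.8, -18.9, 74.5]
orientation: [2.295, 2.144, 0.003]
ft_force: [-1.8, 2.2, 12.0]
gripper_width: 0.4
grasp_force: 6.0
[-1.84750767  2.19190392 12.0294785 ] [600.77147489 -18.88198611  74.51888292]
```

P2, at about (600,-19), is the hanging corner. It dipped about 2.6 mm and then its foot touched. Next I will fetch the wedge.

Run:
```python
from h import *
print(ray("top",100+325/2.667,110+118/2.667,10), ray("top",100+300/2.667,110+130/2.667,24))
go(709,222,150,41)
```

```text
[725.70411155 198.53343412  10.        ] [711.9918795  218.25129449  24.        ]
t(cm) [24.78  9.18 -7.51] roll -44.9 now yaw -3.9 tcp [600.8 -18.9  74.5] q7 0.16
```

```bash
python3 -m inch '[{"tx":0,"ty":0,"tz":-4.0,"roll":0,"gripper":0},{"tx":4,"ty":1,"tz":-7,"roll":-8,"gripper":4.6},{"tx":24.8,"ty":9.2,"tz":-7.5,"roll":-45,"gripper":4.6},{"tx":24.8,"ty":9.2,"tz":-7.5,"roll":-45,"gripper":4.6},{"tx":24.8,"ty":9.2,"tz":-7.5,"roll":-45,"gripper":4.6},{"tx":24.8,"ty":9.2,"tz":-7.5,"roll":-45,"gripper":4.6},{"tx":24.8,"ty":9.2,"tz":-7.5,"roll":-45,"gripper":4.6},{"tx":24.8,"ty":9.2,"tz":-7.5,"roll":-45,"gripper":4.6},{"tx":24.8,"ty":9.2,"tz":-7.5,"roll":-45,"gripper":4.6},{"tx":24.8,"ty":9.2,"tz":-7.5,"roll":-45,"gripper":4.6},{"tx":24.8,"ty":9.2,"tz":-7.5,"roll":-45,"gripper":4.6}]'
python3 - <<'E'
from h import *
M=c2w("wrist"); im=eyes.get_image("wrist"); cv2.imwrite("pics/w2.png",im[...,::-1])
find("wrist",["wedge_tip","wedge_grip"],M)
go(709,222,150,41)
for p in [(669.5,268,0),(709,222,24)]: print(np.round(proj("wrist",p,M)))
E
```

```text
t: 7.0
ee_pos: [708.6, 219.7, 148.6]
orientation: [1.304, 2.858, -0.001]
ft_force: [0.7, 0.2, -0.5]
gripper_width: 46.0
grasp_force: 0.0
wrist wedge_tip 0.79 [6.651e+02 2.698e+02 4.000e-01] [255. 121.]
wrist wedge_tip 0.59 [5.833e+02 2.959e+02 3.000e-01] [209.  47.]
wrist wedge_grip 0.84 [614.  322.5  17.3] [250.  42.]
t(cm) [ 0.07  0.11 -0.12] roll 0.0 now yaw 41.0 tcp [708.7 220.8 148.8] q7 0.45
[257. 125.]
[257. 192.]
```

View pics/w2.png

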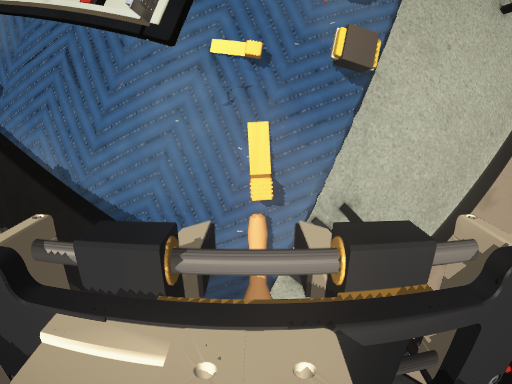

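The wrist picture shows the larger wedge with its tip at (259,122) and block end at (261,199). The smaller one is at (240,48), and the brush handle tip is at (258,215).

Run:
```python
from h import *
im=cv2.imread("pics/w2.png"); c=im[105:212,225:295]
hsv=cv2.cvtColor(c,cv2.COLOR_BGR2HSV); m=cv2.inRange(hsv,(18,90,110),(36,255,255)); m[100:]=0
n,l,st,ce=cv2.connectedComponentsWithStats(m); k=1+np.argmax(st[1:,4]); m=(l==k)
print(st[k])
M=c2w("wrist")
for y in range(0,m.shape[0],8):
    xs=np.where(m[y])[0]
    if len(xs): print(y+105,xs.min()+225,xs.max()+225)
vs=np.where(m.any(1))[0]; print(vs.min()+105,vs.max()+105)
def L(u,v,z): print(u,v,z,ray("wrist",u,v,z,M).round(1))
L(259,vs.min()+105,1);L(261,vs.max()+105,24)
cv2.imwrite("pics/w2c.png",cv2.resize(np.hstack([c]),None,fx=5,fy=5,interpolation=cv2.INTER_CUBIC))
```

```text
[  22   16   24   54 1131]
121 262 267
129 248 268
137 248 269
145 249 269
153 249 269
161 249 270
169 250 270
121 174
259 121 1 [668.2 273.2   1. ]
261 174 24 [700.5 238.5  24. ]
```

View pics/w2c.png

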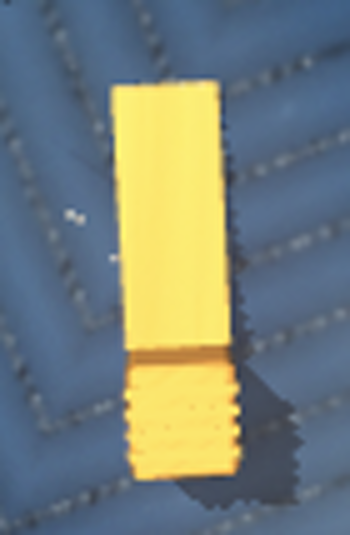

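Run:
```python
from h import *
M=c2w("wrist"); P=lambda u,v,z:ray("wrist",u,v,z,M)
tip=(P(247.6,122,1.5)+P(268.8,121.2,1.5))/2; f=(P(250.6,178,24)+P(272.6,177.4,24))/2; b=(P(252,200.6,24)+P(273,199.8,24))/2
print(tip,f,b,"len",np.hypot(*(f-tip)[:2]),np.hypot(*(b-tip)[:2]))
d=b-tip; a=np.degrees(np.arctan2(d[1],d[0])); print("heading",a); g=(f+b)/2; print(g)
print([np.hypot(*(P(247.6,122,1.5)-P(268.8,121.2,1.5))[:2])])
go(g[0],g[1],60,a+90)
```

```text
[668.00639662 272.29709507   1.5       ] [703.21746711 236.25416782  24.        ] [717.91061073 220.82288513  24.        ] len 50.387618419150414 71.6939667979359
heading -45.887239517087714
[710.56403892 228.53852648  24.        ]
[np.float64(20.291235544139543)]
t(cm) [0.47 0.65 8.88] roll -3.1 now yaw 41.0 tcp [708.7 220.8 148.8] q7 0.45
```

```bash
python3 -m inch '[{"tx":0.35,"ty":0.5,"tz":4,"roll":-3,"gripper":4.6},{"tx":0.35,"ty":0.5,"tz":8,"roll":-3,"gripper":4.6},{"tx":0.35,"ty":0.5,"tz":11,"roll":-3,"gripper":4.6},{"tx":0.35,"ty":0.5,"tz":12.6,"roll":-3,"gripper":4.6},{"tx":0.35,"ty":0.5,"tz":12.6,"roll":-3,"gripper":4.6},{"tx":0.35,"ty":0.5,"tz":12.6,"roll":-3,"gripper":4.6}]'; python3 -m inch '[{"tx":0,"ty":0,"tz":0,"roll":0,"gripper":3},{"tx":0,"ty":0,"tz":0,"roll":0,"gripper":2.4},{"tx":0,"ty":0,"tz":0,"roll":0,"gripper":1.5},{"tx":0,"ty":0,"tz":0,"roll":0,"gripper":1.5},{"tx":0,"ty":0,"tz":0,"roll":0,"gripper":1.5},{"tx":0,"ty":0,"tz":0,"roll":0,"gripper":1.5},{"tx":0,"ty":0,"tz":0,"roll":0,"gripper":1.5}]' 20
```

```text
t: 7.75
ee_pos: [710.7, 227.5, 23.2]
orientation: [1.226, 2.892, 0.001]
ft_force: [0.2, 0.2, 1.1]
gripper_width: 46.0
grasp_force: 0.0
t: 8.45
ee_pos: [710.3, 227.7, 22.9]
orientation: [1.225, 2.893, 0.0]
ft_force: [-2.0, -0.4, 3.8]
gripper_width: 19.5
grasp_force: 20.0
```

```bash
python3 -m inch '[{"tx":0,"ty":0,"tz":-2,"roll":0,"gripper":1.5},{"tx":0,"ty":0,"tz":-6,"roll":0,"gripper":1.5},{"tx":0,"ty":0,"tz":-10,"roll":0,"gripper":1.5},{"tx":0,"ty":0,"tz":-10,"roll":0,"gripper":1.5}]'
python3 - <<'E'
from h import *
M=c2w("wrist"); W=T(); im=eyes.get_image("wrist"); cv2.imwrite("pics/w3.png",im[...,::-1])
for d in finder.spot_point("wedge_tip","wrist")[:2]:
    w=M@np.r_[d["location"],1]; print(d["score"],"in tool",(np.linalg.inv(W)@w)[:3].round(1))
# predicted pixel of tip at tool x=61,y=0,z=22
print(proj("wrist",(W@np.r_[61,0,22,1])[:3],M), manip.state()["gripper_width"],manip.state()["ft_force"])
c=im[90:330,140:380,::-1]; cv2.imwrite("pics/w3c.png",cv2.resize(c,(600,600),interpolation=cv2.INTER_CUBIC))
np.save("M3.npy",M);np.save("W3.npy",W)
E
```

```text
t: 8.85
ee_pos: [713.5, 228.5, 129.0]
orientation: [1.223, 2.886, 0.01]
ft_force: [1.6, 0.5, -0.6]
gripper_width: 20.3
grasp_force: 20.0
0.92 in tool [138.9 -46.4 125.3]
0.89 in tool [62.  -1.8 25.2]
(np.float64(255.09064912370948), np.float64(134.1990695862429)) 19.8542840966364 [-0.18056045  0.35162182 -2.79537764]
```

View pics/w3c.png

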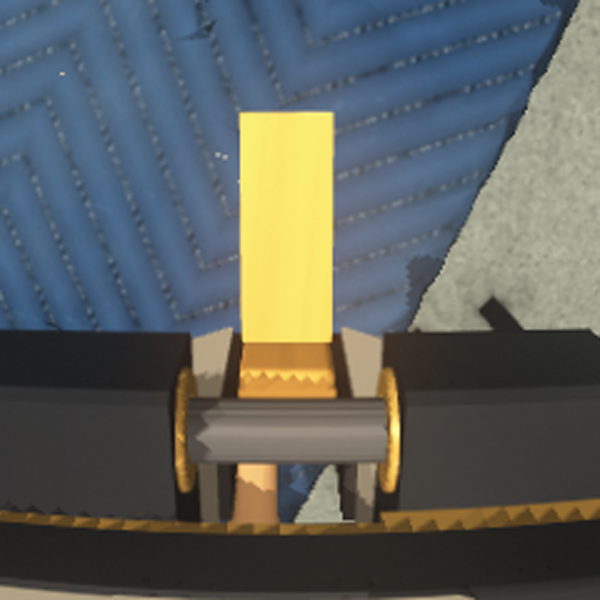

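The wedge is held straight. Its tip is at crop (287,112), image (254.8,134.8), which puts it 61 mm ahead of the TCP. Now I will re-measure the base.

Run:
```python
from h import *
K=np.array([[-44,44],[44,44],[44,-44],[-44,-44]],float)  # P1,P2,P3,P4 order seen
nom=np.array([[514,-13],[599.5,-19],[593,-106],[508.5,-100.5]])
for cam in ("top","scene"):
    M=c2w(cam); im=eyes.get_image(cam); cv2.imwrite(f"pics/{cam}4.png",im[...,::-1])
    pts=[]
    for d in finder.spot_point("corner_a",cam): 
        w=(M@np.r_[d["location"],1])[:3]; u=proj(cam,w,M); pts.append((d["score"],w,u))
    for n,k in zip(nom,K):
        u0=np.array(proj(cam,np.r_[n,58],M))
        # bright blob centroid near u0
        x,y=np.round(u0).astype(int); r=9; c=im[y-r:y+r+1,x-r:x+r+1].min(2).astype(float)
        m=(c>225).astype(np.uint8); nn,l,st,ce=cv2.connectedComponentsWithStats(m); 
        if nn<2: print(cam,"none",c.max()); continue
        j=1+np.argmax(st[1:,4]); uv=ce[j]+[x-r,y-r]
        print(cam,n,"blob",uv.round(1),st[j,4],ray(cam,*uv,58,M)[:2].round(1),[ (round(s,2),w.round(1)[:2]) for s,w,_ in pts if np.hypot(*(w[:2]-n))<25])
```

```text
top [514. -13.] blob [324.6 248.5] 23 [510.9 -18.5] [(0.76, array([513.3, -14.8]))]
top [599.5 -19. ] blob [322.9 206.3] 64 [599.5 -17.6] [(0.62, array([601.1, -17.1]))]
top [ 593. -106.] blob [364.4 207.5] 57 [ 596.3 -105.2] [(0.89, array([ 592. , -108.8]))]
top [ 508.5 -100.5] blob [364.6 249.2] 60 [ 508.7 -101.7] [(0.64, array([ 508.8, -103.2]))]
scene [514. -13.] blob [244.6 252.5] 16 [512.4 -18.2] [(0.64, array([512.2,  -8.8]))]
scene [599.5 -19. ] blob [282.8 237.4] 41 [601.  -17.5] [(0.97, array([601.1, -18.1]))]
scene [ 593. -106.] blob [302.7 269.8] 53 [ 597.8 -104.6] [(0.94, array([ 599.6, -107.6]))]
scene [ 508.5 -100.5] blob [261.3 285.7] 59 [ 509.5 -101. ] [(0.92, array([ 509. , -100.6]))]
```

Run:
```python
from h import *
go(663,40,105,132.6)
print([ray("top",100+x/2.667,110+y/2.667,40).round() for x,y in [(445,160),(800,112)]], ray("top",304,112,60))
```

```text
t(cm) [-10.26 -16.33   1.59] roll -88.5 now yaw 44.1 tcp [709.  227.3 120.5] q7 0.5
[array([682.,  99.,  40.]), array([ 721., -193.,   40.])] [806.23636784  17.44613486  60.        ]
```

```bash
python3 -m inch '[{"tx":-10.3,"ty":-16.3,"tz":1.5,"roll":-88.5,"gripper":1.5},{"tx":-10.3,"ty":-16.3,"tz":1.5,"roll":-88.5,"gripper":1.5},{"tx":-10.3,"ty":-16.3,"tz":1.5,"roll":-88.5,"gripper":1.5},{"tx":-10.3,"ty":-16.3,"tz":1.5,"roll":-88.5,"gripper":1.5},{"tx":-10.3,"ty":-16.3,"tz":1.5,"roll":-88.5,"gripper":1.5},{"tx":-10.3,"ty":-16.3,"tz":1.5,"roll":-88.5,"gripper":1.5},{"tx":-10.3,"ty":-16.3,"tz":1.5,"roll":-88.5,"gripper":1.5},{"tx":-10.3,"ty":-16.3,"tz":1.5,"roll":-88.5,"gripper":1.5},{"tx":-10.3,"ty":-16.3,"tz":1.5,"roll":-88.5,"gripper":1.5},{"tx":-10.3,"ty":-16.3,"tz":1.5,"roll":-88.5,"gripper":1.5},{"tx":-10.3,"ty":-16.3,"tz":1.5,"roll":-88.5,"gripper":1.5},{"tx":-10.3,"ty":-16.3,"tz":1.5,"roll":-88.5,"gripper":1.5},{"tx":-10.3,"ty":-16.3,"tz":1.5,"roll":-88.5,"gripper":1.5},{"tx":-10.3,"ty":-16.3,"tz":1.5,"roll":-88.5,"gripper":1.5}]'
python3 - <<'E'
from h import *
M=c2w("wrist"); W=T(); im=eyes.get_image("wrist"); cv2.imwrite("pics/w5.png",im[...,::-1])
for d in finder.spot_point("corner_a","wrist"):
    w=M@np.r_[d["location"],1]; print(round(d["score"],2),w[:3].round(1),"in tool",(np.linalg.inv(W)@w)[:3].round(1),np.round(proj("wrist",w[:3],M)))
go(663,40,66,132.6); print(manip.state()["ft_force"])
E
```

```text
t: 10.55
ee_pos: [664.5, 40.3, 107.1]
orientation: [1.139, -2.927, -0.0]
ft_force: [-0.4, 0.0, -1.1]
gripper_width: 19.7
grasp_force: 20.0
0.93 [ 598.7 -103.4   59.6] in tool [145.6 -61.4  47.5] [158.   7.]
0.72 [603.7 -20.4  60.6] in tool [85.7 -3.6 46.5] [245.  90.]
0.62 [688.2 385.4  -3.8] in tool [-250.8  238.3  110.9] [422. 367.]
0.59 [512.5 -11.7  56.6] in tool [147.2  64.4  50.6] [348.   7.]
t(cm) [0.14 0.08 4.13] roll -0.0 now yaw 132.6 tcp [664.6  40.3 107.3] q7 2.03
[ 0.15702326  0.11367986 -1.02418593]
```

View pics/w5.png

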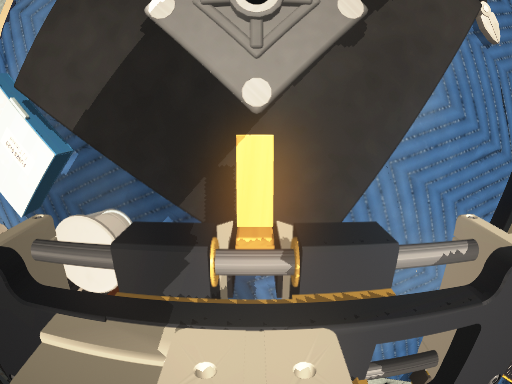

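The wrist picture shows the hanging corner's spot at (257,93) and the wedge tip at (255,134), in line. The neighbouring spots at (160,7) and (351,7) are symmetric. I will lower it.

```bash
python3 -m inch '[{"tx":0,"ty":0,"tz":3,"roll":0,"gripper":1.5},{"tx":0,"ty":0,"tz":4.1,"roll":0,"gripper":1.5},{"tx":0,"ty":0,"tz":4.1,"roll":0,"gripper":1.5},{"tx":0,"ty":0,"tz":4.1,"roll":0,"gripper":1.5}]';python3 -m inch '[{"tx":0,"ty":0,"tz":0.05,"roll":0,"gripper":1.5},{"tx":0,"ty":0,"tz":0.15,"roll":0,"gripper":1.5},{"tx":0,"ty":0,"tz":0.15,"roll":0,"gripper":1.5}]';python3 -m inch '[{"tx":0,"ty":0,"tz":0.05,"roll":0,"gripper":1.5},{"tx":0,"ty":0,"tz":0.1,"roll":0,"gripper":1.5},{"tx":0,"ty":0,"tz":0.1,"roll":0,"gripper":1.5}]'
```

```text
t: 11.05
ee_pos: [664.8, 40.4, 66.8]
orientation: [1.141, -2.927, -0.0]
ft_force: [0.8, -0.1, -1.6]
gripper_width: 19.8
grasp_force: 20.0
t: 11.35
ee_pos: [665.0, 40.3, 65.6]
orientation: [-1.14, 2.926, -0.0]
ft_force: [0.1, -0.6, -0.9]
gripper_width: 19.3
grasp_force: 20.0
t: 11.65
ee_pos: [664.7, 40.2, 64.0]
orientation: [1.141, -2.927, -0.0]
ft_force: [0.4, -0.1, -1.1]
gripper_width: 20.3
grasp_force: 20.0
```

```bash
python3 -m inch '[{"tx":0,"ty":0,"tz":0.05,"roll":0,"gripper":1.5},{"tx":0,"ty":0,"tz":0.1,"roll":0,"gripper":1.5},{"tx":0,"ty":0,"tz":0.1,"roll":0,"gripper":1.5}]';python3 -m inch '[{"tx":0,"ty":0,"tz":0.05,"roll":0,"gripper":1.5},{"tx":0,"ty":0,"tz":0.05,"roll":0,"gripper":1.5}]'
```

```text
t: 11.95
ee_pos: [664.6, 40.3, 62.9]
orientation: [1.141, -2.927, -0.0]
ft_force: [-0.5, 0.6, -1.1]
gripper_width: 19.8
grasp_force: 20.0
t: 12.15
ee_pos: [664.7, 40.3, 62.8]
orientation: [-1.141, 2.927, -0.0]
ft_force: [-1.5, -0.5, 3.3]
gripper_width: 19.9
grasp_force: 20.0
```

```bash
python3 -m inch '[{"tx":0.5,"ty":0,"tz":-0.02,"roll":0,"gripper":1.5},{"tx":1,"ty":0,"tz":-0.02,"roll":0,"gripper":1.5},{"tx":1.5,"ty":0,"tz":-0.02,"roll":0,"gripper":1.5},{"tx":1.5,"ty":0,"tz":-0.02,"roll":0,"gripper":1.5}]';python3 -m inch '[{"tx":0.1,"ty":0,"tz":0,"roll":0,"gripper":1.5},{"tx":0.2,"ty":0,"tz":0,"roll":0,"gripper":1.5},{"tx":0.3,"ty":0,"tz":0,"roll":0,"gripper":1.5},{"tx":0.3,"ty":0,"tz":0,"roll":0,"gripper":1.5}]';python3 -m inch '[{"tx":0.1,"ty":0,"tz":0,"roll":0,"gripper":1.5},{"tx":0.2,"ty":0,"tz":0,"roll":0,"gripper":1.5},{"tx":0.2,"ty":0,"tz":0,"roll":0,"gripper":1.5}]'
```

```text
t: 12.55
ee_pos: [653.0, 29.1, 62.9]
orientation: [1.139, -2.927, 0.001]
ft_force: [-1.8, -0.7, 3.7]
gripper_width: 19.5
grasp_force: 20.0
t: 12.95
ee_pos: [651.6, 28.2, 62.8]
orientation: [-1.141, 2.927, 0.0]
ft_force: [1.0, 0.0, 1.1]
gripper_width: 20.0
grasp_force: 20.0
t: 13.25
ee_pos: [650.0, 26.8, 62.8]
orientation: [-1.141, 2.927, 0.0]
ft_force: [1.4, 0.7, 2.2]
gripper_width: 19.6
grasp_force: 20.0
```

```bash
python3 -m inch '[{"tx":0.1,"ty":0,"tz":0,"roll":0,"gripper":1.5},{"tx":0.2,"ty":0,"tz":0,"roll":0,"gripper":1.5},{"tx":0.2,"ty":0,"tz":0,"roll":0,"gripper":1.5}]';python3 -m inch '[{"tx":0.1,"ty":0,"tz":0,"roll":0,"gripper":1.5},{"tx":0.1,"ty":0,"tz":0,"roll":0,"gripper":1.5}]';python3 -m inch '[{"tx":0.1,"ty":0,"tz":0,"roll":0,"gripper":1.5},{"tx":0.1,"ty":0,"tz":0,"roll":0,"gripper":1.5}]'
```

```text
t: 13.55
ee_pos: [648.5, 25.3, 62.8]
orientation: [-1.141, 2.927, 0.0]
ft_force: [1.0, 1.3, 2.0]
gripper_width: 19.7
grasp_force: 20.0
t: 13.75
ee_pos: [647.8, 24.6, 62.8]
orientation: [-1.141, 2.927, -0.0]
ft_force: [1.4, 1.3, 2.6]
gripper_width: 19.7
grasp_force: 20.0
t: 13.95
ee_pos: [647.1, 24.0, 62.8]
orientation: [-1.141, 2.927, -0.0]
ft_force: [2.0, 0.6, 3.3]
gripper_width: 20.0
grasp_force: 20.0
```

```bash
for i in 1; do python3 -m inch '[{"tx":0.1,"ty":0,"tz":0,"roll":0,"gripper":1.5},{"tx":0.1,"ty":0,"tz":0,"roll":0,"gripper":1.5}]'; done | grep -E "ee_pos|ft";python3 -m inch '[{"tx":0.1,"ty":0,"tz":0,"roll":0,"gripper":1.5},{"tx":0.1,"ty":0,"tz":0,"roll":0,"gripper":1.5}]'| grep -E "ee_pos|ft"; python3 -m inch '[{"tx":0.1,"ty":0,"tz":0,"roll":0,"gripper":1.5},{"tx":0.1,"ty":0,"tz":0,"roll":0,"gripper":1.5}]'| grep -E "ee_pos|ft"
```

```text
ee_pos: [646.3, 23.3, 62.8]
ft_force: [1.9, 1.1, 4.1]
ee_pos: [645.6, 22.6, 62.8]
ft_force: [0.7, 1.0, 4.0]
ee_pos: [644.9, 22.0, 62.8]
ft_force: [0.9, 2.2, 3.5]
```

```bash
python3 -m inch '[{"tx":0.1,"ty":0,"tz":0,"roll":0,"gripper":1.5},{"tx":0.1,"ty":0,"tz":0,"roll":0,"gripper":1.5}]'| grep -E "ee_pos|ft";python3 -m inch '[{"tx":0.1,"ty":0,"tz":0,"roll":0,"gripper":1.5},{"tx":0.1,"ty":0,"tz":0,"roll":0,"gripper":1.5}]'| grep -E "ee_pos|ft"; python3 -m inch '[{"tx":0.1,"ty":0,"tz":0,"roll":0,"gripper":1.5},{"tx":0.1,"ty":0,"tz":0,"roll":0,"gripper":1.5}]'| grep -E "ee_pos|ft"
```

```text
ee_pos: [644.1, 21.3, 62.8]
ft_force: [2.0, 2.3, 4.6]
ee_pos: [643.4, 20.6, 62.8]
ft_force: [1.9, 2.0, 4.5]
ee_pos: [642.6, 19.9, 62.8]
ft_force: [1.9, 1.1, 5.4]
```

```bash
cat >> h.py <<'E'
def avg(n=8):
    f=[];p=[]
    for i in range(n): eyes.get_image("top"); s=manip.state(); f.append(s["ft_force"]); p.append(s["ee_pos"])
    f=np.mean(f,0);p=np.mean(p,0); u=np.array([.736,.677])
    print("F",f.round(2),"Fu %.2f"%(f[:2]@u),"p",p.round(2),"tip out %.1f"%((p[:2]-[600.3,-17.6])@u-61))
E
python3 -m inch '[{"tx":0,"ty":0,"tz":-0.04,"roll":0,"gripper":1.5},{"tx":0,"ty":0,"tz":-0.04,"roll":0,"gripper":1.5}]'| grep -E "ee_pos|ft"; python3 -c "
from h import *
avg()"
python3 -m inch '[{"tx":0.1,"ty":0,"tz":0,"roll":0,"gripper":1.5},{"tx":0.1,"ty":0,"tz":0,"roll":0,"gripper":1.5}]'| grep -E "ee_pos|ft"; python3 -c "
from h import *
avg()"
```

```text
ee_pos: [642.2, 19.6, 62.8]
ft_force: [0.7, 1.1, 2.4]
F [0.36 0.7  1.67] Fu 0.74 p [642.15  19.6   62.82] tip out -5.0
ee_pos: [641.6, 19.2, 62.9]
ft_force: [1.6, 0.3, -1.0]
F [ 0.6   0.46 -2.04] Fu 0.75 p [641.62  19.21  62.88] tip out -5.7
```

```bash
python3 -m inch '[{"tx":0.1,"ty":0,"tz":0.02,"roll":0,"gripper":1.5},{"tx":0.1,"ty":0,"tz":0.02,"roll":0,"gripper":1.5}]'>/dev/null; python3 -c "
from h import *
avg(4)"
python3 -m inch '[{"tx":0.1,"ty":0,"tz":0,"roll":0,"gripper":1.5},{"tx":0.1,"ty":0,"tz":0,"roll":0,"gripper":1.5}]'>/dev/null; python3 -c "
from h import *
avg(4)"
python3 -m inch '[{"tx":0.1,"ty":0,"tz":0,"roll":0,"gripper":1.5},{"tx":0.1,"ty":0,"tz":0,"roll":0,"gripper":1.5}]'>/dev/null; python3 -c "
from h import *
avg(4)"
```

```text
F [ 1.37  1.32 -2.76] Fu 1.91 p [641.26  18.84  62.97] tip out -6.2
F [ 3.38  3.72 -3.5 ] Fu 5.01 p [640.74  18.31  63.05] tip out -6.9
F [ 3.22  2.85 -3.42] Fu 4.30 p [639.96  17.51  63.03] tip out -8.0
```

It has bitten: Fu rose from 0.75 to about 4.5 N as it started to carry. I will relax slightly and release.

```bash
python3 -m inch '[{"tx":-0.05,"ty":0,"tz":0,"roll":0,"gripper":1.5},{"tx":-0.05,"ty":0,"tz":0.01,"roll":0,"gripper":1.5},{"tx":-0.05,"ty":0,"tz":0.02,"roll":0,"gripper":1.5}]'>/dev/null; python3 -c "
from h import *
avg(4)"; python3 -m inch '[{"tx":0,"ty":0,"tz":0,"roll":0,"gripper":2.2},{"tx":0,"ty":0,"tz":0,"roll":0,"gripper":2.8},{"tx":0,"ty":0,"tz":0,"roll":0,"gripper":4.2},{"tx":0,"ty":0,"tz":0,"roll":0,"gripper":4.2},{"tx":0,"ty":0,"tz":0,"roll":0,"gripper":4.2}]';  python3 -c "
from h import *
avg(4)"
```

```text
F [ 1.84  2.77 -0.78] Fu 3.23 p [640.03  17.56  62.84] tip out -8.0
t: 18.55
ee_pos: [639.9, 17.4, 62.7]
orientation: [1.141, -2.927, 0.0]
ft_force: [-0.1, -0.6, 0.2]
gripper_width: 41.2
grasp_force: 0.0
F [ 0.1   0.09 -0.2 ] Fu 0.13 p [640.    17.49  62.73] tip out -8.0
```

```bash
python3 -m inch '[{"tx":0,"ty":0,"tz":-2,"roll":0,"gripper":4.2},{"tx":0,"ty":0,"tz":-5,"roll":0,"gripper":4.2},{"tx":-2,"ty":0,"tz":-8,"roll":0,"gripper":4.2},{"tx":-2,"ty":0,"tz":-8,"roll":0,"gripper":4.2}]'|grep ee_
python3 - <<'E'
from h import *
M=c2w("wrist"); im=eyes.get_image("wrist"); cv2.imwrite("pics/w6.png",im[...,::-1])
find("wrist",["corner_a","wedge_tip","wedge_grip"],M)
c=im[40:240,120:400,::-1]; cv2.imwrite("pics/w6c.png",cv2.resize(c,(784,560),interpolation=cv2.INTER_CUBIC))
go(600.5,-17.5,110)
E
```

```text
ee_pos: [658.5, 33.9, 147.5]
wrist corner_a 0.86 [ 599.4 -105.1   60.6] [172.  32.]
wrist corner_a 0.66 [602.7 -19.4  60. ] [251. 105.]
wrist corner_a 0.61 [508.6 -12.3  56.8] [339.  29.]
wrist wedge_tip 0.59 [585.2 297.1  -2.5] [438. 278.]
wrist wedge_grip 0.87 [639.6  19.   62.5] [255. 175.]
t(cm) [7.16 0.07 3.17] roll 0 now yaw 132.6 tcp [653.8  30.5 141.6] q7 2.05
```

View pics/w6c.png

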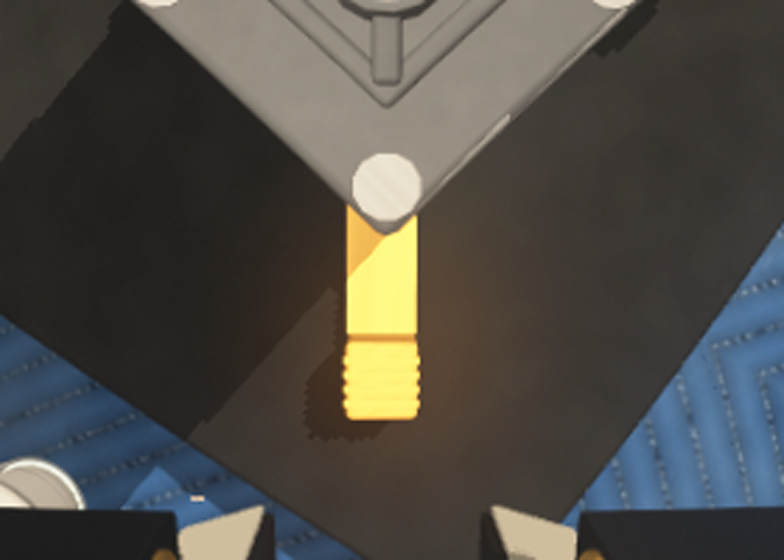

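The picture shows the wedge straight under the corner spot at crop (386,187), with its block at (382,380) clear of the base. Now the proof press.

```bash
python3 -m inch '[{"tx":2,"ty":0,"tz":0,"roll":0,"gripper":0},{"tx":5,"ty":0,"tz":2,"roll":0,"gripper":0},{"tx":7.2,"ty":0,"tz":4,"roll":0,"gripper":0},{"tx":7.2,"ty":0,"tz":5.5,"roll":0,"gripper":0},{"tx":7.2,"ty":0,"tz":6.3,"roll":0,"gripper":0},{"tx":7.2,"ty":0,"tz":6.3,"roll":0,"gripper":0},{"tx":7.2,"ty":0,"tz":6.3,"roll":0,"gripper":0}]'; python3 -c "
from h import *
avg(3)";python3 -m inch '[{"tx":0,"ty":0,"tz":0.05,"roll":0,"gripper":0},{"tx":0,"ty":0,"tz":0.1,"roll":0,"gripper":0},{"tx":0,"ty":0,"tz":0.1,"roll":0,"gripper":0}]';python3 -m inch '[{"tx":0,"ty":0,"tz":0.05,"roll":0,"gripper":0},{"tx":0,"ty":0,"tz":0.1,"roll":0,"gripper":0},{"tx":0,"ty":0,"tz":0.1,"roll":0,"gripper":0}]'
```

```text
t: 20.05
ee_pos: [602.3, -16.7, 79.6]
orientation: [-1.142, 2.926, 0.001]
ft_force: [-0.3, 0.5, 0.2]
gripper_width: 0.2
grasp_force: 0.0
F [0.14 0.25 0.3 ] Fu 0.27 p [602.4  -16.82  79.99] tip out -58.9
t: 20.5
ee_pos: [601.8, -17.6, 78.8]
orientation: [-1.141, 2.927, -0.0]
ft_force: [-0.1, 0.7, 0.6]
gripper_width: 0.4
grasp_force: 0.0
t: 20.8
ee_pos: [601.7, -17.6, 77.7]
orientation: [1.141, -2.927, -0.0]
ft_force: [0.3, 0.8, 0.4]
gripper_width: 0.5
grasp_force: 0.0
```

```bash
python3 -m inch '[{"tx":0,"ty":0,"tz":0.05,"roll":0,"gripper":0},{"tx":0,"ty":0,"tz":0.08,"roll":0,"gripper":0},{"tx":0,"ty":0,"tz":0.08,"roll":0,"gripper":0}]';python3 -m inch '[{"tx":0,"ty":0,"tz":0.03,"roll":0,"gripper":0},{"tx":0,"ty":0,"tz":0.03,"roll":0,"gripper":0}]'
```

```text
t: 21.1
ee_pos: [601.8, -17.6, 77.2]
orientation: [-1.141, 2.927, -0.0]
ft_force: [-1.2, -1.8, 4.5]
gripper_width: 0.3
grasp_force: 2.1
t: 21.3
ee_pos: [601.8, -17.6, 77.2]
orientation: [-1.141, 2.927, -0.0]
ft_force: [-1.9, -0.8, 7.4]
gripper_width: 0.2
grasp_force: 3.8
```

```bash
python3 -m inch '[{"tx":0,"ty":0,"tz":0.02,"roll":0,"gripper":0},{"tx":0,"ty":0,"tz":0.02,"roll":0,"gripper":0},{"tx":0,"ty":0,"tz":0.02,"roll":0,"gripper":0},{"tx":0,"ty":0,"tz":0.02,"roll":0,"gripper":0}]';python3 -m inch '[{"tx":0,"ty":0,"tz":-1,"roll":0,"gripper":0},{"tx":0,"ty":0,"tz":-5,"roll":0,"gripper":0},{"tx":-3,"ty":0,"tz":-9,"roll":0,"gripper":0},{"tx":-5,"ty":0,"tz":-10,"roll":0,"gripper":0},{"tx":-5,"ty":0,"tz":-10,"roll":0,"gripper":0},{"tx":-5,"ty":0,"tz":-10,"roll":0,"gripper":0}]'
python3 - <<'E'
from h import *
M=c2w("wrist"); im=eyes.get_image("wrist"); cv2.imwrite("pics/w7.png",im[...,::-1])
find("wrist",["corner_a","wedge_grip","wedge_tip"],M)
E
```

```text
t: 21.7
ee_pos: [601.8, -17.6, 77.1]
orientation: [-1.141, 2.927, -0.0]
ft_force: [-3.5, -0.7, 10.0]
gripper_width: 0.3
grasp_force: 4.7
t: 22.3
ee_pos: [638.3, 16.3, 176.4]
orientation: [1.142, -2.927, 0.0]
ft_force: [0.2, -0.9, -0.7]
gripper_width: 0.3
grasp_force: 0.0
wrist corner_a 0.97 [509.6 -97.6  57.7] [256.   4.]
wrist corner_a 0.89 [511.8 -13.7  57.6] [325.  68.]
wrist corner_a 0.85 [600.6 -17.8  58.1] [253. 138.]
wrist corner_a 0.79 [ 598.8 -105.7   58.7] [180.  70.]
wrist wedge_grip 0.68 [638.4  19.4  64.5] [255. 199.]
wrist wedge_tip 0.48 [584.1 296.8   1.7] [425. 286.]
wrist wedge_tip 0.32 [511.2 -99.1  57.3] [254.   4.]
```

View pics/w7.png

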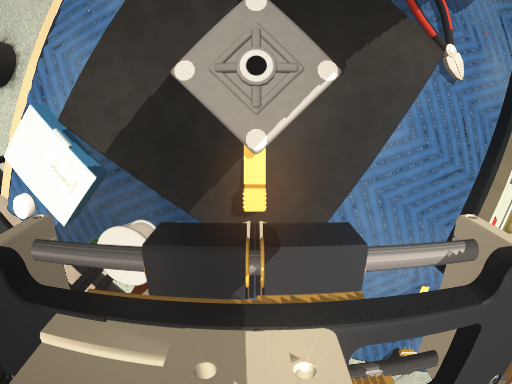

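The proof press read 10 N at z 77.1 with no dip. The last picture shows the wedge under the corner at (256,140), with nothing disturbed. I will hand in.

```bash
python3 -c "
from plant import manip
print(manip.close_job())"
```

```text
the job is handed in; nothing more can be done
None
```

The job is handed in: the hanging corner, at about (600, −18) mm, was found by pressing (about 2.8 mm dip), the larger brass wedge now sits under it and is released, and a 10 N press showed no dip; the base's level was not measured directly (I estimate under 0.005 rad).

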